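# Feed a contactor over the tipping tray to the chute

### The arm

A 6-joint arm with a two-finger parallel gripper is mounted at the origin on the work surface. World frame = base frame: x ahead of the robot, y to its left, z up, the work surface at z = 0. Lengths are in m, angles in degrees, forces in N, time in s.
With the tool pointing down it reaches from about 0.25 to 0.725 m from the base axis. Payload 9.7 kg.
Tool frame: the origin (TCP) lies between the finger pads; the fingertips stand 19 mm ahead of it and the grasp point (between the pads) is the TCP; z points along the fingers, y is the line along which they close (so a half turn about z gives the same grasp; the last joint's range is limited). The gripper opens to 85 mm and grips with 20 to 120 N. Pads are 22 mm wide; open, the fingers measure 114 mm over their backs; the gripper's body (76 mm by 85 mm) begins 54 mm behind the grasp point. The pads swing forward as they close: fully open they stand 13 mm farther back than shut.
Start: joints at [66.349, 4.979, 10.078, 95.1, 0, 90], TCP at [0.221, 0.504, 0.25] pointing down, gripper open.
Joint ranges: [-179.16, 179.16], [-48.56, 103.87], [-65.8, 70.77], [-126.05, 130.52], [-82.76, 87.17], [-180, 180]. Speed limits (degrees/s): [127.2, 127.2, 147.25, 180, 180, 180].

### API

Orientations are given as [roll, pitch, yaw] about the fixed x, y, z axes, in that order (R = Rz(yaw) Ry(pitch) Rx(roll)).
In Python, from workcell import telemetry, camera, calibration, workorder gives the robot as it stands.
- The arm moves only by the tool play_rows, never from a script. Its argument "increments" is a list of rows, each a list of 3 entries, a list of its own where there are three numbers: the shift along the tool's x, y, z in mm, then the turn, a rotation vector about the tool's x, y, z in degrees, then the closure, from 0 (fully open) to 1 (shut). In form: [[[x, y, z], [ax, ay, az], jaw], ...]. A call has 1 to 20 rows; each row is the pose to reach, as a shift and turn from the pose commanded when the call began, along the tool's axes at that moment; what a row does not reach only later rows make up. A row lasts 1/10 s, in which the tool goes at most 50 mm and 8.59 degrees, less where a joint would pass 70% of its speed; a pose out of reach is approached as far as the arm can. A call with a gripper value outside its range is refused whole. The fingers move at their own pace and stop on an object; "grip_force" is the grip in N (left out, the last holds). Time passes only in rows, so rows that repeat a pose let the fingers close. It gives the time, the measured TCP pose, the force, the opening and the grip force at its end, in the units of the state.
- telemetry.get_obs(): the state, without advancing time (a new reading comes with each control period).
- camera(name): name is "scene" or "top"; returns (picture, depth): 420x560x3 uint8, red, green, blue; 420x560 float32, m along the optical axis (not along the pixel's ray), 0 where there is no reading.
- calibration(name): a dict with "vertical_fov" (degrees; the focal length in pixels is half the picture's height over the tangent of half this angle, whatever the lens; pixels are square), "cx", "cy" (the principal point, pixels), "k1" (the pictures are not rectified: a ray, as slopes to the right and down, at radius r is drawn at 1 + k1 r^2 times it, then the intrinsics apply), "rvec" (rotation vector, rad) and "tvec" (3), from world to camera coordinates, as OpenCV has them. Camera axes: x right, y down, z forward; pixel columns grow to the right and rows downward; lengths in m; the calibration is good to about 2 mm. A picture is of the moment at which its call begins. calibration takes no time and is no camera call.
- workorder.job_done(): hands the job in; it is judged then, once.
The state is a dict: "time": time; "q": joint angles; "qd": joint speeds; "joint_efforts": joint torques, N m; "ee_pos": TCP position; "tcp_rot": TCP orientation; "wrist_force": force on the tool from outside, world axes, zero at the start; "torque": the same for the moment, N m; "opening": finger opening in m; "grasp_force": force on a finger pad.
Only numpy, scipy, OpenCV 4.12 (cv2) and the standard library are available. Lean on these libraries where they do the work, as an engineer would, in place of code of your own. Each camera call takes 0.05 s, during which the arm holds its last target. There are 200 camera calls.

### The job

Slide the gate of the feed stand fully open, then push the contactor, without lifting it off, along the deck onto the tipping tray until its own weight tips the tray and it slides down to rest flat against the stop at the foot of the chute. Do not push the tray down with the robot. Then slide the gate fully shut again and leave the other things on the bench where they are.

Things in the scene. Friction and masses are not known exactly. Their poses are not given: they have to be found in the camera images.
- stand: Fixed feed stand of beige sheet steel and aluminium on the bench, 530 mm long, 130 mm wide. Origin on the bench right below the tray's pivot; x points along the lane from the deck (negative x) over the tray to the chute (positive x), z up. Side plates at the pivot reach z = 163 mm at y = +-45 mm. The level tray's top is at z = 156 mm; the chute spans x = 109 to 218 mm.
- deck_end (a point): Middle of the deck's end edge next to the tray, on its top face: stand x = -86, y = 0, z = 157.5 mm. The level deck runs 195 mm back from here (to stand x = -281 mm); its lane, centred on y = 0, is 51 mm wide between side rails 11 mm high and 4 mm thick. The tray starts 3 mm further on and is 1.5 mm lower.
- gate (a joint): Slide gate across the deck at stand x = -103 mm: a 6 mm thick steel plate standing 26 mm above the deck, sticking out on the stand's -y side, with an upright knob. 0 = fully shut (lane blocked), 0.065 m = fully open (lane clear); opens towards the stand's -y, with about 1.2 N of friction, and stays where it is left.
- gate_knob (a point): Middle of the gate's upright black knob, 16 mm in diameter; graspable length from 30 to 60 mm above the deck, the point is 45 mm above the deck (202.5 mm above the bench). At stand y = -95 mm when shut, -160 mm when open. The knob moves with the gate.
- tray_pivot (a joint): Tilt of the tray about its level cross axis (stand x = 0, z = 150 mm): 0 = level, 0.42 rad = fully tipped, far end down in line with the chute. A counterweight holds it level and brings it back by itself when empty; the contactor tips it once its centre is about 19 to 38 mm beyond the pivot, then slides down by itself (smooth tray and chute).
- tray: The tipping aluminium tray, 195 mm long, 62 mm wide, with 12 mm high side lips and open ends; 56 mm wide inside. Its origin lies on the pivot axis, its top face 6 mm above the origin, running from 83 mm before to 112 mm beyond the pivot; x along the lane, tilts with it.
- chute: Fixed smooth aluminium chute sloping down at 0.42 rad, 58 mm wide inside, with a black rubber stop 26 mm high at its foot. Origin on the chute's floor at the face of the stop, on the centre line; x points down the slope, z is square to the floor.
- contactor: The contactor: light-grey and grey block, 75 mm long (its x, along the lane), 45 mm wide, 40 mm tall with a 50 by 40 mm upper part to 55 mm; about 0.27 to 0.43 kg. Origin at the centre of its underside. It starts on the deck behind the gate, in the lane.
- small_relay: Bystander on the bench: a small relay, 50 x 28 x 50 mm; origin at the centre of its underside.
- terminal_strip: Bystander on the bench: row of grey terminals, 90 x 42 x 38 mm; origin at the centre of its underside.
- screwdriver: Bystander on the bench: a screwdriver 160 mm long lying along its x axis; origin under its middle.
Mind the look-alikes: they are no part of the job. What is shaped like the contactor but orange or pink is not meant.

How it is judged (in metres and radians):
On the way, in this order (a step that is already met when the one before it is completed fails the run):
1. the gate is slid open (58 mm or more), the contactor still on the deck (value of joint gate above 0.058 m and x of contactor in the frame of stand below -0.09 m), for 0.1 s.
2. the contactor's weight has tipped the tray: tray past 0.25 rad with the contactor on it beyond the pivot (value of joint tray_pivot above 0.25 rad and contact force between contactor and tray above 0.2 N and x of contactor in the frame of tray above 0 m), for 0.04 s.
3. the contactor has come to rest in the chute (x of contactor in the frame of chute above -0.055 m and linear speed of contactor below 0.03 m/s), for 0.2 s.
At the end, for the whole second after the job is handed in: The contactor lies still and flat on the chute floor within about 12 mm of the stop (its centre 30 to 50 mm up the slope from the stop's face, within 12 mm of the centre line, within 0.12 rad of flat), the tray is back level (under 0.04 rad) and the gate is shut to within 6 mm (x of contactor in the frame of chute between -0.05 and -0.03 m and y of contactor in the frame of chute between -0.012 and 0.012 m and z of contactor in the frame of chute between -0.005 and 0.008 m and angle between the z axis of contactor and the z axis of chute, either way round below 0.12 rad and angle between contactor's own z axis and vertical below 1 rad and linear speed of contactor below 0.02 m/s and value of joint tray_pivot below 0.04 rad and value of joint gate below 0.006 m); the robot touches nothing.
It fails at once if the robot pushes on the tipping tray with more than 2 N (contact force between any of the fingers, the arm and tray above 2 N).
It fails at once if the contactor is lifted more than 20 mm above the deck (z of contactor in the frame of stand above 0.1775 m).
It fails at once if a bystander (small relay, terminal strip, screwdriver) is moved more than 20 mm (distance of any of small_relay, terminal_strip, screwdriver from where it was at the start of the episode above 0.02 m).
It also fails if it takes over 64 s, if anything falls off the work surface, if the arm or the gripper's body presses on something with over 40 N, if the wrist force passes 120 N, or if a joint passes its speed limit or range.

## Working session

There is one attempt and no reset: what is moved stays moved. The work goes in short steps, Python scripts to look and compute and a tool call to move; the robot and the scene stay as the last step left them, time stands still between calls to the robot, and variables do not carry over. Pictures are saved under pics/ and viewed, at most 10 in all, crops included, and the job is handed in when it is done.

Besides the shell and the picture viewer there is one more tool, called after ">>>" as name(argument=value, ...), one argument or row to a line, values as JSON. play_rows: Moves the arm, as the interface text tells. Its arguments: {"type":"object","properties":{"increments":{"type":"array"},"grip_force":{"type":"number"}},"required":["increments"]}

```bash
mkdir -p pics; ls; cat > h.py <<'E'
import numpy as np, cv2
from workcell import telemetry, camera, calibration, workorder
def cal(n):
    c=calibration(n); f=210/np.tan(np.radians(c["vertical_fov"])/2)
    R=cv2.Rodrigues(np.array(c["rvec"],float))[0]; return c,f,R,np.array(c["tvec"],float)
def cloud(n,depth):
    c,f,R,t=cal(n); v,u=np.mgrid[0:420,0:560].astype(float)
    xd=(u-c["cx"])/f; yd=(v-c["cy"])/f; x,y=xd.copy(),yd.copy()
    for _ in range(20):
        s=1+c["k1"]*(x*x+y*y); x=xd/s;y=yd/s
    P=np.stack([x*depth,y*depth,depth],-1)
    P=(P-t)@R; P[depth<=0]=np.nan; return P
def snap(n,tag):
    im,d=camera(n); cv2.imwrite(f"pics/{tag}.png",im[:,:,::-1]); np.savez(f"{tag}.npz",im=im,d=d); return im,cloud(n,d)
E
python3 - <<'E'
from h import *
for n in("scene","top"):
    im,P=snap(n,n+"0")
    print(n, -cal(n)[2].T@cal(n)[3], calibration(n))
print(telemetry.get_obs())
E
```

```text
pics
scene [ 0.98345626 -0.65152071  0.83227112] {'vertical_fov': 46.27330937084585, 'cx': 280.13701666933434, 'cy': 215.3972990028585, 'k1': -0.179557038683274, 'rvec': array([ 2.19059341,  0.72628972, -0.34746542]), 'tvec': array([-0.38409276, -0.09378784,  1.38853062])}
top [ 0.34668885 -0.02064677  0.93329707] {'vertical_fov': 54.44957915831533, 'cx': 281.8854331795616, 'cy': 207.2168598713544, 'k1': -0.12338653864654227, 'rvec': array([ 2.11161155, -2.14533969,  0.19225036]), 'tvec': array([-0.01518797,  0.50734796,  0.85675565])}
{'time': 0.1, 'q': array([ 6.63480064e+01,  5.00877000e+00,  1.00386789e+01,  9.50980491e+01,
       -1.41596893e-03,  8.99995992e+01]), 'qd': array([-0.05501578, -0.09080603,  0.05850719,  0.00753432, -0.10489909,
       -0.11835927]), 'joint_efforts': array([-7.11003177e-04, -5.21560264e+01,  4.65654194e+01,  1.60323962e-02,
        1.64051147e-05, -6.00950074e-06]), 'ee_pos': array([0.22058596, 0.50363862, 0.24964324]), 'tcp_rot': array([-1.79931860e+02,  1.41549126e-03,  1.56348409e+02]), 'wrist_force': array([-0.57568555,  0.99844757, -0.39309149]), 'torque': array([-0.003696  ,  0.01763063,  0.0209966 ]), 'grasp_force': 0.0, 'opening': 0.08553169075987586}
```

View pics/scene0.png

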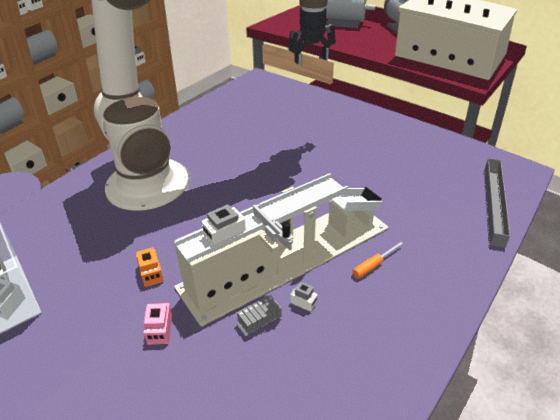

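View pics/top0.png

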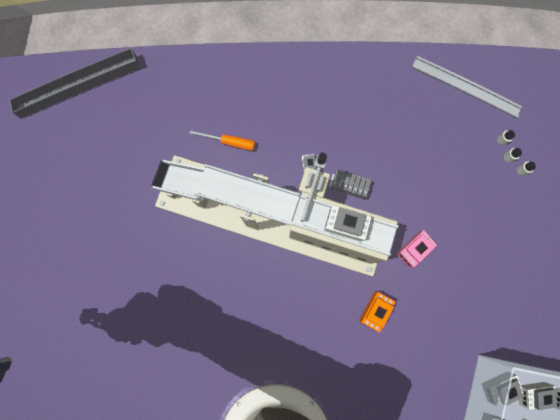

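Candidates in the top view: the light-grey/grey block at (350,222) on the deck, the orange one at (379,312), the pink one at (420,248) and a grey one in the bin at (540,398). The right one is the grey block on the deck. The knob is at (321,158), with the relay at (309,160) and the terminals at (352,184) close by. Next I'll measure and take a crop.

```bash
python3 - <<'E'
from h import *
d=np.load("top0.npz"); im=d["im"]; P=cloud("top",d["d"])
X,Y,Z=P[...,0],P[...,1],P[...,2]
def at(u,v): return np.round(P[v,u],4)
for n,u,v in[("contactor top",350,221),("knob",321,157),("deck",385,232),("tray",250,196),("relay",309,160),("term",352,184),("bench",100,200),("base",260,235)]: print(n,at(u,v))
reg=np.zeros_like(Z,bool); reg[120:280,140:410]=1
# rails/deck region: z .145-.18
m=reg&(Z>.15)&(Z<.175)&~np.isnan(Z)
r=cv2.minAreaRect((P[m][:,:2]*1000).astype(np.float32)); print("rect deck+tray",r,m.sum(),cv2.boxPoints(r))
m=reg&(Z>.195); print("high pts",m.sum())
for lo,hi in((.195,.205),(.205,.2165),(.2165,.23)):
    k=reg&(Z>lo)&(Z<hi); 
    n,l,s,c=cv2.connectedComponentsWithStats(k.astype(np.uint8))
    for i in range(1,n):
        if s[i,4]>8:
            q=P[l==i]; print(lo,s[i],np.nanmedian(q,0),cv2.minAreaRect((q[:,:2]*1000).astype(np.float32)))
cv2.imwrite("pics/crop.png",cv2.resize(im[130:280,145:410,::-1],None,fx=3,fy=3,interpolation=cv2.INTER_CUBIC))
E
```

```text
contactor top [ 0.4497 -0.1441  0.2135]
knob [ 0.5691 -0.096   0.2145]
deck [ 0.4354 -0.2213  0.1556]
tray [0.5104 0.0389 0.1552]
relay [ 0.6121 -0.0857  0.0537]
term [ 0.5596 -0.1829  0.0363]
bench [ 0.5401  0.4125 -0.002 ]
base [0.4503 0.0275 0.0083]
rect deck+tray ((502.8049011230469, -54.52632141113281), (393.62664794921875, 136.02374267578125), 72.98347473144531) 6778 [[ 380.17365 -222.81973]
 [ 510.2423  -262.62674]
 [ 625.43616  113.76709]
 [ 495.3675   153.5741 ]]
high pts 1062
0.195 [317 158   9   6  18] [ 0.56425261 -0.09529673  0.20127424] ((565.836181640625, -96.37232971191406), (15.387772560119629, 6.3858442306518555), 75.69336700439453)
0.195 [326 206  45  34 344] [ 0.44610482 -0.1240825   0.19699801] ((449.5685729980469, -143.653564453125), (75.57437133789062, 45.167972564697266), 72.49999237060547)
0.205 [318 153   8   9  33] [ 0.56674203 -0.09439306  0.21506693] ((569.1737060546875, -94.99916076660156), (15.413005828857422, 10.587973594665527), 29.65691375732422)
0.205 [333 207  33  29 634] [ 0.44953476 -0.14324764  0.21192466] ((449.7309265136719, -143.7939453125), (50.38420104980469, 40.947837829589844), 72.36784362792969)
0.2165 [318 153   8   7  25] [ 0.56832313 -0.09777552  0.21742722] ((569.4295043945312, -96.25630950927734), (11.666301727294922, 12.322822570800781), 8.247600555419922)
```

View pics/crop.png

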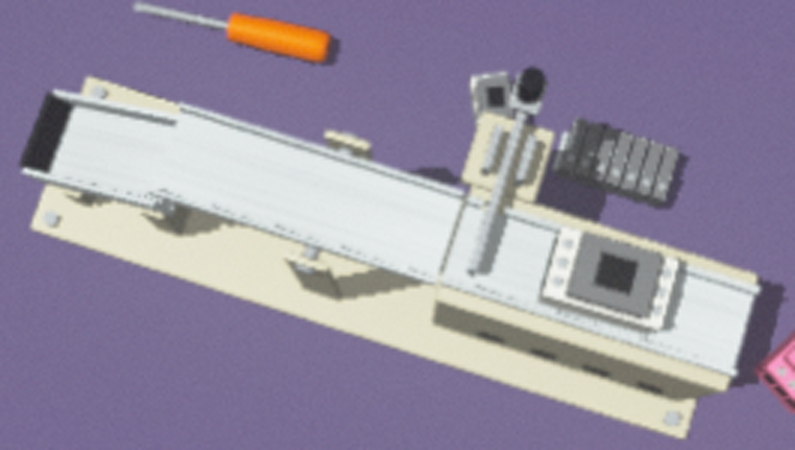

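```bash
python3 - <<'E'
from h import *
O=np.array([.5094,.0307])
for n in("top","scene"):
  d=np.load(n+"0.npz"); P=cloud(n,d["d"]).reshape(-1,3)
  P=P[~np.isnan(P[:,0])]
  for a in (72.0,72.5,73.0):
    x=np.array([np.cos(np.radians(a)),np.sin(np.radians(a))]); y=np.array([-x[1],x[0]])
    q=P[:,:2]-O; S=np.c_[q@x,q@y,P[:,2]]*1000
    b=(abs(S[:,1])<40)
    deck=S[b&(S[:,0]<-90)&(S[:,0]>-300)&(S[:,2]>150)&(S[:,2]<175)]
    print(n,a,"deck xmin",np.percentile(deck[:,0],.5))
    for lo,hi in((-280,-230),(-140,-92),(-60,0),(40,100)):
        k=S[b&(S[:,0]>lo)&(S[:,0]<hi)&(S[:,2]>161)&(S[:,2]<176)]
        p=k[k[:,1]>0,1]; m=k[k[:,1]<0,1]
        print("  rail",lo,len(p),len(m),np.round([p.mean() if len(p) else 0,m.mean() if len(m) else 0],1))
    kn=S[(S[:,1]<-80)&(S[:,1]>-115)&(abs(S[:,0]+103)<15)&(S[:,2]>185)]
    print("  knob",len(kn),kn.min(0).round(1),kn.max(0).round(1))
    c=S[b&(S[:,0]<-120)&(S[:,2]>206)]; c2=S[b&(S[:,0]<-120)&(S[:,2]>192)&(S[:,2]<200)]
    print("  cont top",((c.min(0)+c.max(0))/2).round(1),c2.min(0).round(1),c2.max(0).round(1), np.median(c[:,2]))
E
```

```text
top 72.0 deck xmin -278.7469463232256
  rail -280 67 75 [ 31.2 -21.9]
  rail -140 71 49 [ 30.2 -23.4]
  rail -60 62 77 [ 31.8 -27.9]
  rail 40 60 64 [ 30.  -29.1]
  knob 138 [-113.2 -108.8  185.3] [-93.3 -85.1 220.8]
  cont top [-184.5    2.8  211.2] [-222.2  -19.9  192. ] [-146.4   25.5  199.9] 211.96113580385878
top 72.5 deck xmin -278.8058183728013
  rail -280 66 74 [ 33.4 -19.7]
  rail -140 71 50 [ 31.2 -22.4]
  rail -60 62 79 [ 32.1 -27.8]
  rail 40 60 64 [ 29.4 -29.7]
  knob 138 [-114.1 -107.9  185.3] [-94.1 -84.1 220.8]
  cont top [-184.3    4.5  211.2] [-222.1  -18.   192. ] [-146.4   27.2  199.9] 211.96113580385878
top 73.0 deck xmin -278.7692775895922
  rail -280 66 74 [ 35.6 -17.5]
  rail -140 71 49 [ 32.3 -21.3]
  rail -60 63 79 [ 32.3 -27.5]
  rail 40 61 64 [ 28.9 -30.3]
  knob 138 [-115.  -107.1  185.3] [-94.8 -83.1 220.8]
  cont top [-184.3    6.2  211.2] [-222.   -16.6  192. ] [-146.3   29.1  199.9] 211.96113580385878
scene 72.0 deck xmin -280.9592020254798
  rail -280 89 90 [ 30.7 -24.2]
  rail -140 72 101 [ 21.5 -23. ]
  rail -60 71 73 [ 29.4 -29.6]
  rail 40 64 66 [ 27.9 -30.6]
  knob 169 [-113.2 -111.9  185.1] [-93.4 -86.4 217.8]
  cont top [-183.9    1.8  210.8] [-222.3  -22.8  192. ] [-146.7   23.4  199.9] 211.2056251576543
scene 72.5 deck xmin -281.1345297320915
  rail -280 87 89 [ 33.  -22.1]
  rail -140 73 100 [ 22.2 -22.4]
  rail -60 71 72 [ 29.7 -29.4]
  rail 40 64 65 [ 27.3 -31.2]
  knob 169 [-114.1 -111.   185.1] [-94.3 -85.5 217.8]
  cont top [-184.1    3.4  210.8] [-222.3  -21.3  192. ] [-146.9   25.3  199.9] 211.2056251576543
scene 73.0 deck xmin -281.2894947766535
  rail -280 87 88 [ 35.2 -19.8]
  rail -140 74 98 [ 22.9 -21.6]
  rail -60 71 71 [ 30.  -29.1]
  rail 40 64 65 [ 26.6 -31.8]
  knob 169 [-115.1 -110.1  185.1] [-95.1 -84.5 217.8]
  cont top [-184.2    5.   210.8] [-222.5  -19.9  192. ] [-147.    27.2  199.9] 211.2056251576543
```

>>> play_rows(
  increments=[
    [[-558,-411,-40],[0,0,85.1],0],
    [[-558,-411,-40],[0,0,85.1],0],
    [[-558,-411,-40],[0,0,85.1],0],
    [[-558,-411,-40],[0,0,85.1],0],
    [[-558,-411,-40],[0,0,85.1],0],
    [[-558,-411,-40],[0,0,85.1],0],
    [[-558,-411,-40],[0,0,85.1],0],
    [[-558,-411,-40],[0,0,85.1],0],
    [[-558,-411,-40],[0,0,85.1],0],
    [[-558,-411,-40],[0,0,85.1],0],
    [[-558,-411,-40],[0,0,85.1],0],
    [[-558,-411,-40],[0,0,85.1],0],
    [[-558,-411,-40],[0,0,85.1],0],
    [[-558,-411,-40],[0,0,85.1],0],
    [[-558,-411,-40],[0,0,85.1],0],
    [[-558,-411,-40],[0,0,85.1],0],
    [[-558,-411,-40],[0,0,85.1],0],
    [[-558,-411,-40],[0,0,85.1],0],
    [[-558,-411,-40],[0,0,85.1],0],
    [[-558,-411,-40],[0,0,85.1],0],
  ],
  grip_force=20,
)

```text
time: 2.1
ee_pos: [0.5667, -0.0958, 0.2907]
tcp_rot: [180.0, -0.0, 71.3]
wrist_force: [0.5, 0.0, -0.2]
opening: 0.0852
grasp_force: 0.0
```

>>> play_rows(
  increments=[
    [[0,0,20],[0,0,0],0],
    [[0,0,45],[0,0,0],0],
    [[0,0,65],[0,0,0],0],
    [[0,0,78],[0,0,0],0],
    [[0,0,82],[0,0,0],0],
    [[0,0,82],[0,0,0],0.4],
    [[0,0,82],[0,0,0],0.6],
    [[0,0,82],[0,0,0],0.9],
    [[0,0,82],[0,0,0],1],
    [[0,0,82],[0,0,0],1],
    [[0,0,82],[0,0,0],1],
    [[0,0,82],[0,0,0],1],
    [[0,0,82],[0,0,0],1],
  ],
)

```text
time: 3.4
ee_pos: [0.5672, -0.0966, 0.2089]
tcp_rot: [179.9, -0.0, 71.2]
wrist_force: [1.3, -1.0, 5.6]
opening: 0.015
grasp_force: 21.7
```

```bash
python3 - <<'E'
from h import *
im,P=snap("top","top1")
cv2.imwrite("pics/t1.png",cv2.resize(im[110:290,145:430,::-1],None,fx=2.5,fy=2.5))
E
```

```text
(no output)
```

View pics/t1.png

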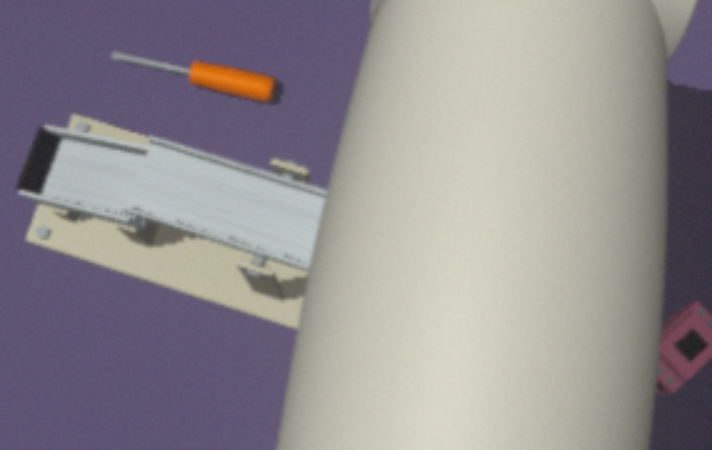

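The arm hides the view, but the 15 mm opening and 21.7 N pad force show that the knob is gripped. Now opening the gate.

>>> play_rows(
  increments=[
    [[0,8,0],[0,0,0],1],
    [[0,18,0],[0,0,0],1],
    [[0,28,0],[0,0,0],1],
    [[0,38,0],[0,0,0],1],
    [[0,48,0],[0,0,0],1],
    [[0,56,0],[0,0,0],1],
    [[0,61,0],[0,0,0],1],
    [[0,64,0],[0,0,0],1],
    [[0,64,0],[0,0,0],1],
    [[0,64,0],[0,0,0],1],
  ],
)

```text
time: 4.45
ee_pos: [0.6268, -0.1169, 0.2088]
tcp_rot: [-179.9, -0.0, 71.3]
wrist_force: [-8.4, 2.7, 9.4]
opening: 0.0149
grasp_force: 22.1
```

>>> play_rows(
  increments=[
    [[0,0,0],[0,0,0],0.5],
    [[0,0,0],[0,0,0],0.5],
    [[0,0,0],[0,0,0],0.5],
    [[0,0,-20],[0,0,0],0.5],
    [[0,0,-50],[0,0,0],0.5],
    [[0,0,-80],[0,0,0],0.5],
    [[-30,-30,-80],[0,0,0],1],
    [[-60,-65,-80],[0,0,0],1],
    [[-90,-97,-80],[0,0,0],1],
    [[-120,-130,-80],[0,0,0],1],
    [[-140,-150,-80],[0,0,0],1],
    [[-148,-159,-80],[0,0,0],1],
    [[-148,-159,-80],[0,0,0],1],
    [[-148,-159,-80],[0,0,0],1],
  ],
)

```text
time: 5.85
ee_pos: [0.4301, -0.206, 0.2881]
tcp_rot: [180.0, -0.0, 71.2]
wrist_force: [1.0, 0.3, 0.0]
opening: -0.0
grasp_force: 0.0
```

```bash
python3 - <<'E'
from h import *
im,P=snap("scene","sc2")
cv2.imwrite("pics/s2.png",cv2.resize(im[120:350,130:410,::-1],None,fx=2.5,fy=2.5))
print(telemetry.get_obs()["ee_pos"])
O=np.array([.5088,.0309]);x=np.array([.3223,.9466]);y=np.array([-.9466,.3223])
q=P[...,:2]-O; S=np.stack([q@x,q@y,P[...,2]],-1)*1000
S=S.reshape(-1,3); k=S[(S[:,1]<-135)&(S[:,1]>-185)&(abs(S[:,0]+103)<20)&(S[:,2]>190)&(S[:,2]<225)]
print("knob",len(k),np.median(k,0))
E
```

```text
[ 0.43033659 -0.20584581  0.2879453 ]
knob 121 [-104.874463   -164.90027927  209.12170471]
```

View pics/s2.png

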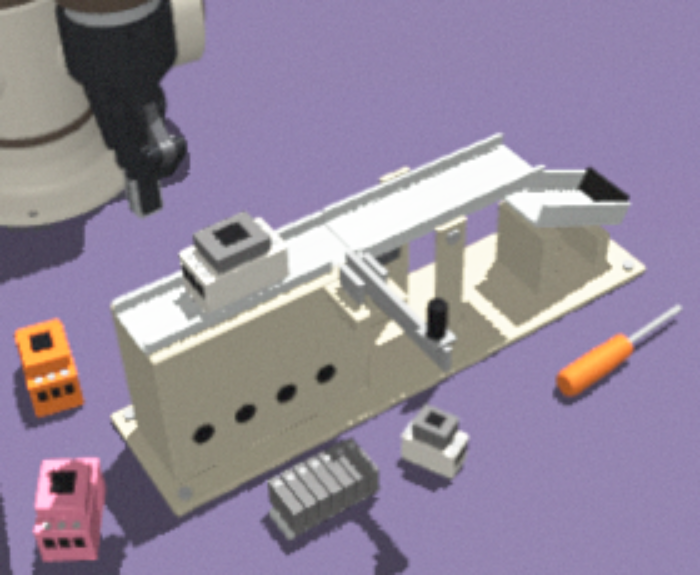

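Gate open: the knob is at (436,318) in the crop, the lane is clear, and the contactor at (235,258) is still behind the gate. Next I'll descend behind it and push.

>>> play_rows(
  increments=[
    [[0,-2,30],[0,0,0],1],
    [[0,-2,60],[0,0,0],1],
    [[0,-2,82],[0,0,0],1],
    [[0,-2,92],[0,0,0],1],
    [[0,-2,92],[0,0,0],1],
    [[6,-2,92],[0,0,0],1],
    [[11,-2,92],[0,0,0],1],
    [[15,-2,92],[0,0,0],1],
    [[19,-2,92],[0,0,0],1],
    [[24,-2,92],[0,0,0],1],
    [[30,-2,92],[0,0,0],1],
    [[37,-2,92],[0,0,0],1],
    [[44,-2,92],[0,0,0],1],
    [[51,-2,92],[0,0,0],1],
    [[58,-2,92],[0,0,0],1],
    [[65,-2,92],[0,0,0],1],
    [[72,-2,92],[0,0,0],1],
    [[78,-2,92],[0,0,0],1],
    [[82,-2,92],[0,0,0],1],
    [[82,-2,92],[0,0,0],1],
  ],
)

```text
time: 7.9
ee_pos: [0.4541, -0.1276, 0.1968]
tcp_rot: [179.9, 0.0, 71.3]
wrist_force: [-0.2, -1.3, 0.8]
opening: -0.0002
grasp_force: 0.6
```

```bash
cat >> h.py <<'E'
O=np.array([.5088,.0309]);xh=np.array([.3223,.9466]);yh=np.array([-.9466,.3223])
def stand(P):
    q=P[...,:2]-O; return np.stack([q@xh,q@yh,P[...,2]],-1)*1000
E
python3 - <<'E'
from h import *
print(stand(telemetry.get_obs()["ee_pos"]))
im,P=snap("scene","sc3")
S=stand(P).reshape(-1,3)
k=S[(abs(S[:,1])<35)&(S[:,2]>188)&(S[:,2]<218)&(S[:,0]>-190)&(S[:,0]<0)]
for lo,hi in((188,198),(204,218)):
    q=k[(k[:,2]>lo)&(k[:,2]<hi)]; print(q.min(0),q.max(0),len(q)) if len(q) else 0
E
```

```text
[-167.63494559    0.70452266  196.75877077]
[-179.16484591  -27.12547677  188.03102137] [-82.29391098  18.31002797 197.96840742] 279
[-180.08503644  -25.47601031  204.00049512] [-93.5133386   19.22323665 217.8856784 ] 310
```

>>> play_rows(
  increments=[
    [[5,0,0],[0,0,0],1],
    [[12,0,0],[0,0,0],1],
    [[19,0,0],[0,0,0],1],
    [[26,0,0],[0,0,0],1],
    [[33,0,0],[0,0,0],1],
    [[40,0,0],[0,0,0],1],
    [[47,0,0],[0,0,0],1],
    [[54,0,0],[0,0,0],1],
    [[61,0,0],[0,0,0],1],
    [[68,0,0],[0,0,0],1],
    [[75,0,0],[0,0,0],1],
    [[82,0,0],[0,0,0],1],
    [[89,0,0],[0,0,0],1],
    [[96,0,0],[0,0,0],1],
    [[103,0,0],[0,0,0],1],
    [[110,0,0],[0,0,0],1],
    [[117,0,0],[0,0,0],1],
    [[123,0,0],[0,0,0],1],
    [[128,0,0],[0,0,0],1],
    [[128,0,0],[0,0,0],1],
  ],
)

```text
time: 9.95
ee_pos: [0.4952, -0.006, 0.1963]
tcp_rot: [180.0, -0.0, 71.3]
wrist_force: [-0.0, -0.6, 0.1]
opening: 0.0002
grasp_force: 0.0
```

```bash
python3 - <<'E'
from h import *
print(stand(telemetry.get_obs()["ee_pos"]))
im,P=snap("scene","sc4")
S=stand(P).reshape(-1,3)
k=S[(abs(S[:,1])<35)&(S[:,2]>188)&(S[:,2]<218)&(S[:,0]>-60)&(S[:,0]<120)]
for lo,hi in((188,198),(204,218)):
    q=k[(k[:,2]>lo)&(k[:,2]<hi)]; print(q.min(0),q.max(0),len(q)) if len(q) else 0
cv2.imwrite("pics/s4.png",cv2.resize(im[120:350,130:410,::-1],None,fx=2.5,fy=2.5))
E
```

```text
[-39.30289429   0.97506435 196.34062766]
[-50.96074583 -27.51321714 188.040636  ] [ 48.16127595  13.94756248 197.9081255 ] 239
[-51.66283347 -25.01099477 204.02871238] [ 35.15434849  17.89689207 217.72693131] 219
```

View pics/s4.png

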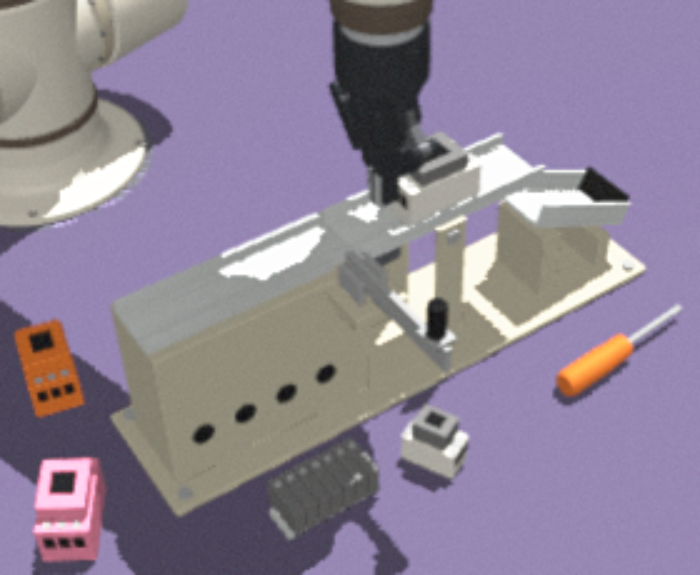

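The contactor is straight on the tray, with its centre about 10 mm beyond the pivot and the tray still level. Now nudging slowly.

>>> play_rows(
  increments=[
    [[3,0,0],[0,0,0],1],
    [[6,0,0],[0,0,0],1],
    [[9,0,0],[0,0,0],1],
    [[11,0,0],[0,0,0],1],
    [[13,0,0],[0,0,0],1],
    [[15,0,0],[0,0,0],1],
    [[15,0,0],[0,0,0],1],
    [[15,0,0],[0,0,0],1],
    [[15,0,0],[0,0,0],1],
    [[15,0,0],[0,0,0],1],
  ],
)

```text
time: 11.0
ee_pos: [0.4998, 0.0076, 0.1962]
tcp_rot: [-180.0, -0.0, 71.2]
wrist_force: [-0.3, 0.2, -0.1]
opening: 0.0
grasp_force: 0.0
```

```bash
cat > look.py <<'E'
from h import *
import sys
print(stand(telemetry.get_obs()["ee_pos"]))
im,P=snap("scene",sys.argv[1])
S=stand(P).reshape(-1,3)
b=abs(S[:,1])<20
for n,lo,hi,a,c in(("block",188,198,-5,120),("blocktop",204,218,-5,120),("anything chute>x109 z>170",170,220,109,230),):
    q=S[b&(S[:,2]>lo)&(S[:,2]<hi)&(S[:,0]>a)&(S[:,0]<c)]; print(n,len(q),(q.min(0).round(),q.max(0).round()) if len(q) else "")
for lo in range(60,220,20):
    q=S[(abs(S[:,1])<15)&(S[:,0]>lo)&(S[:,0]<lo+10)]; print(lo,np.median(q[:,2]).round(1) if len(q) else None,end=" ")
E
python3 look.py sc5
```

```text
[-24.99644437   1.02149684 196.21046434]
block 27 (array([ -5., -20., 188.]), array([ 30.,  -1., 197.]))
blocktop 61 (array([  6., -20., 204.]), array([ 43.,   2., 210.]))
anything chute>x109 z>170 0 
60 5.4 80 7.5 100 11.1 120 69.3 140 85.6 160 42.4 180 6.9 200 60.6
```

>>> play_rows(
  increments=[
    [[0,0,0],[0,0,0],1],
    [[0,0,0],[0,0,0],1],
    [[0,0,0],[0,0,0],1],
    [[0,0,0],[0,0,0],1],
    [[0,0,0],[0,0,0],1],
  ],
)

```text
time: 11.55
ee_pos: [0.4998, 0.0076, 0.1963]
tcp_rot: [-180.0, -0.0, 71.2]
wrist_force: [0.0, 0.4, -0.6]
opening: 0.0001
grasp_force: 0.0
```

```bash
python3 look.py sc6; python3 -c "
import cv2;im=cv2.imread('pics/sc6.png');cv2.imwrite('pics/s6.png',cv2.resize(im[120:350,130:410],None,fx=2.5,fy=2.5))"
```

```text
[-24.99777421   1.01425383 196.29172269]
block 132 (array([ -2., -20., 188.]), array([ 64.,  15., 198.]))
blocktop 15 (array([ 20., -19., 204.]), array([ 28.,  -6., 206.]))
anything chute>x109 z>170 0 
60 7.0 80 6.5 100 6.8 120 61.9 140 86.3 160 7.5 180 7.1 200 59.8
```

View pics/s6.png

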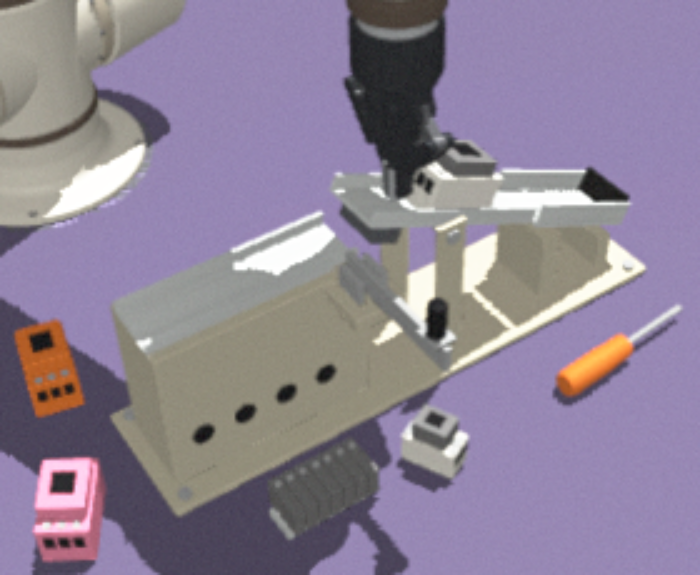

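The tray has tipped with the contactor on it and the robot clear. I'll wait for the slide.

>>> play_rows(
  increments=[
    [[0,0,0],[0,0,0],1],
    [[0,0,0],[0,0,0],1],
    [[0,0,0],[0,0,0],1],
    [[0,0,0],[0,0,0],1],
    [[0,0,0],[0,0,0],1],
    [[0,0,0],[0,0,0],1],
    [[0,0,0],[0,0,0],1],
    [[0,0,0],[0,0,0],1],
    [[0,0,0],[0,0,0],1],
    [[0,0,0],[0,0,0],1],
    [[0,0,0],[0,0,0],1],
    [[0,0,0],[0,0,0],1],
    [[0,0,0],[0,0,0],1],
    [[0,0,0],[0,0,0],1],
    [[0,0,0],[0,0,0],1],
  ],
)

```text
time: 13.1
ee_pos: [0.4998, 0.0076, 0.1963]
tcp_rot: [180.0, -0.0, 71.2]
wrist_force: [0.2, 0.0, -0.1]
opening: 0.0002
grasp_force: 0.0
```

```bash
python3 look.py sc7; python3 -c "
import cv2;im=cv2.imread('pics/sc7.png');cv2.imwrite('pics/s7.png',cv2.resize(im[120:350,130:410],None,fx=2.5,fy=2.5))"
```

```text
[-24.99535965   0.99466014 196.2990188 ]
block 0 
blocktop 0 
anything chute>x109 z>170 0 
60 153.3 80 152.0 100 101.9 120 70.9 140 86.3 160 112.5 180 121.3 200 121.5
```

View pics/s7.png

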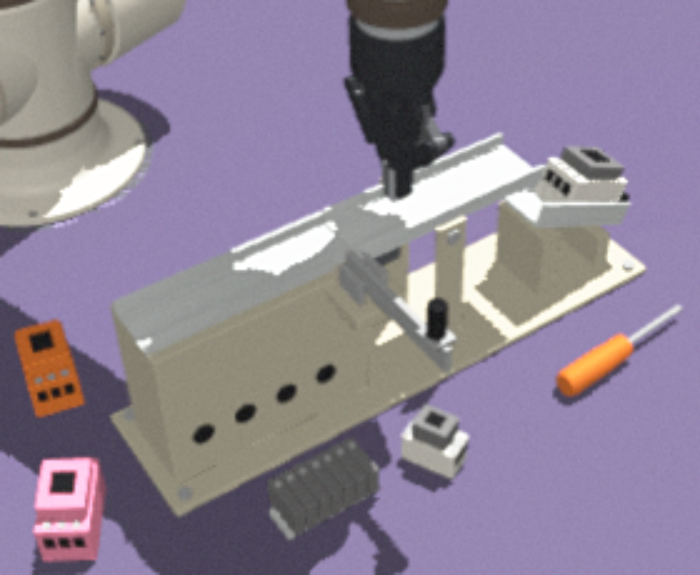

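The contactor is in the chute against the stop at (590,180), and the tray is level again. Now back to the knob.

>>> play_rows(
  increments=[
    [[0,0,-30],[0,0,0],1],
    [[0,0,-65],[0,0,0],1],
    [[0,0,-92],[0,0,0],0.5],
    [[-15,32,-92],[0,0,0],0.5],
    [[-32,66,-92],[0,0,0],0.5],
    [[-48,100,-92],[0,0,0],0.5],
    [[-64,134,-92],[0,0,0],0.5],
    [[-77,160,-92],[0,0,0],0.5],
    [[-77,160,-92],[0,0,0],0.5],
    [[-77,160,-70],[0,0,0],0.5],
    [[-77,160,-40],[0,0,0],0.5],
    [[-77,160,-20],[0,0,0],0.5],
    [[-77,160,-13],[0,0,0],0.5],
    [[-77,160,-13],[0,0,0],0.5],
    [[-77,160,-13],[0,0,0],0.8],
    [[-77,160,-13],[0,0,0],1],
    [[-77,160,-13],[0,0,0],1],
    [[-77,160,-13],[0,0,0],1],
    [[-77,160,-13],[0,0,0],1],
    [[-77,160,-13],[0,0,0],1],
  ],
)

```text
time: 15.15
ee_pos: [0.6267, -0.1167, 0.2109]
tcp_rot: [179.9, -0.0, 71.3]
wrist_force: [-2.2, 1.0, 6.6]
opening: 0.0149
grasp_force: 22.1
```

>>> play_rows(
  increments=[
    [[0,-8,0],[0,0,0],1],
    [[0,-18,0],[0,0,0],1],
    [[0,-28,0],[0,0,0],1],
    [[0,-38,0],[0,0,0],1],
    [[0,-48,0],[0,0,0],1],
    [[0,-56,0],[0,0,0],1],
    [[0,-61,0],[0,0,0],1],
    [[0,-64,0],[0,0,0],1],
    [[0,-65,0],[0,0,0],1],
    [[0,-65,0],[0,0,0],1],
  ],
)

```text
time: 16.15
ee_pos: [0.5654, -0.0959, 0.2109]
tcp_rot: [179.8, -0.0, 71.3]
wrist_force: [-0.8, 1.3, 7.6]
opening: 0.0155
grasp_force: 22.2
```

>>> play_rows(
  increments=[
    [[0,-2,0],[0,0,0],1],
    [[0,-2,0],[0,0,0],1],
    [[0,-2,0],[0,0,0],1],
  ],
)

```text
time: 16.45
ee_pos: [0.565, -0.0957, 0.211]
tcp_rot: [179.7, -0.0, 71.2]
wrist_force: [7.9, -1.2, 4.4]
opening: 0.0154
grasp_force: 22.2
```

Force has built up against the end stop, so the gate is shut. Releasing and backing away.

>>> play_rows(
  increments=[
    [[0,1,0],[0,0,0],1],
    [[0,1,0],[0,0,0],0.4],
    [[0,1,0],[0,0,0],0.4],
    [[0,1,0],[0,0,0],0.4],
    [[0,1,-20],[0,0,0],0.4],
    [[0,1,-50],[0,0,0],0.4],
    [[0,1,-85],[0,0,0],0.4],
    [[-30,-30,-85],[0,0,0],0.4],
    [[-65,-65,-85],[0,0,0],0.4],
    [[-100,-100,-85],[0,0,0],0.4],
    [[-130,-120,-85],[0,0,0],0.4],
    [[-150,-130,-85],[0,0,0],0.4],
    [[-150,-130,-85],[0,0,0],0.4],
    [[-150,-130,-85],[0,0,0],0.4],
  ],
)

```text
time: 17.85
ee_pos: [0.3917, -0.1957, 0.2944]
tcp_rot: [180.0, -0.0, 71.2]
wrist_force: [0.5, -0.2, -0.7]
opening: 0.051
grasp_force: 0.0
```

```bash
python3 - <<'E'
from h import *
im,P=snap("scene","sc8"); S=stand(P).reshape(-1,3)
cv2.imwrite("pics/s8.png",cv2.resize(im[120:350,130:410,::-1],None,fx=2.5,fy=2.5))
k=S[(S[:,1]<-70)&(S[:,1]>-185)&(abs(S[:,0]+103)<20)&(S[:,2]>190)&(S[:,2]<220)]; print("knob",np.median(k,0))
t=S[(abs(S[:,1])<20)&(S[:,0]>-70)&(S[:,0]<95)&(S[:,2]>120)&(S[:,2]<180)]; print("tray slope",np.polyfit(t[:,0],t[:,2],1))
# contactor pose in chute frame: stop face position at chute foot x=218 side (stop thickness unknown); upper part plane
c=S[(abs(S[:,1])<30)&(S[:,0]>110)&(S[:,0]<240)&(S[:,2]>100)]
u=np.array([np.cos(.42),-np.sin(.42)]); w=np.array([np.sin(.42),np.cos(.42)])
d=(c[:,[0,2]]-[0,150])@np.c_[u,w]; 
for lo,hi in((42,50),(56,66)):
    q=(d[:,1]>lo)&(d[:,1]<hi); print(lo,d[q].min(0) if q.any() else 0,d[q].max(0) if q.any() else 0,c[q,1].min(),c[q,1].max())
E
```

```text
knob [-104.19496797 -100.05902431  208.45655572]
tray slope [-1.29751912e-03  1.54511619e+02]
42 [98.65268143 42.0575098 ] [222.80199378  49.88062617] -29.386685557161705 27.542959810233928
56 [93.73640784 56.00171117] [225.25076238  60.6055826 ] -29.863541025608967 29.456261309362336
```

View pics/s8.png

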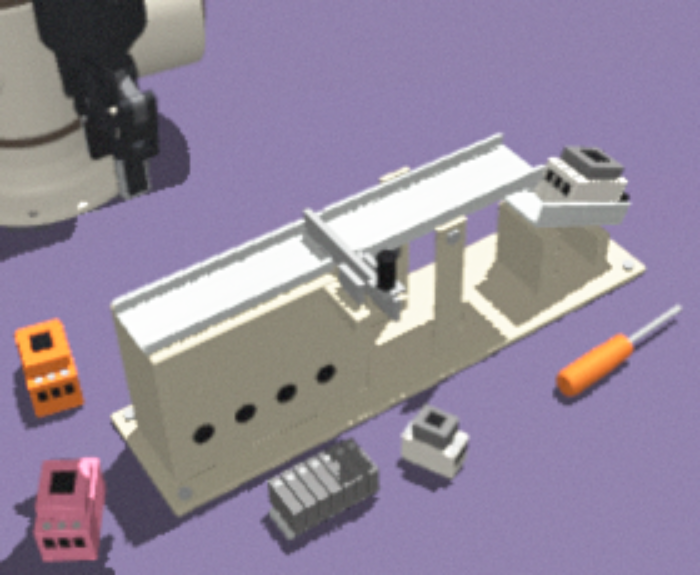

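The gate is shut with the knob back where it started, at (387,270). The tray is level, the contactor lies flat against the stop at (590,180), and the bystanders haven't moved.

```bash
python3 -c "
from h import *
print(workorder.job_done())"
```

```text
the job is handed in; nothing more can be done
None
```

I handed the job in at about 18 s with no verdict returned. In the last camera view the contactor rests against the chute stop, the tray is level, the gate is shut and the bystanders are where they started.

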